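# Loosen the last flange bolt of a microscope stand with a reversible ratchet

### The arm

A 6-joint arm with a two-finger parallel gripper is mounted at the origin on the work surface. World frame = base frame: x ahead of the robot, y to its left, z up, the work surface at z = 0. Lengths are in m, angles in rad, forces in N, time in s.
With the tool pointing down it reaches from about 0.35 to 0.975 m from the base axis. Payload 4.9 kg.
Tool frame: the origin (TCP) lies at the very end of the fingers, on their centre line; the grasp point (between the pads) lies 19 mm behind it; z points along the fingers, y is the line along which they close (so a half turn about z gives the same grasp; the last joint's range is limited). The gripper opens to 85 mm and grips with 20 to 120 N. Pads are 22 mm wide; open, the fingers measure 114 mm over their backs; the gripper's body (76 mm by 85 mm) begins 54 mm behind the grasp point. The pads swing forward as they close: fully open they stand 13 mm farther back than shut.
Start: joints at [1.008, 0.053, 1.613, -0, 1.476, -0.119], TCP at [0.268, 0.564, 0.231] pointing down, gripper open.
Joint ranges: [-3.01, 3.01], [-1.01, 2.22], [0.06, 2.58], [-1.02, 4.17], [0.09, 2.62], [-3.14, 3.14]. Speed limits (rad/s): [2.57, 2.57, 3.14, 3.14, 3.14, 3.14].

### API

Orientations are given as a rotation vector (axis times angle).
In Python, from station import * gives the robot as it stands.
- The arm moves only by the shell command python3 -m crank 'ROWS' [OPENING] [FORCE]. ROWS is JSON, a list of rows, each an object with "offset": the shift along the tool's x, y, z in m, a list of three; "twist": the turn, a rotation vector about the tool's x, y, z in degrees, a list of three. In form: [{"offset": [x, y, z], "twist": [rx, ry, rz]}, ...]. A call has 1 to 20 rows; each row is the pose to reach, as a shift and turn from the pose commanded when the call began, along the tool's axes at that moment; what a row does not reach only later rows make up. A row lasts 1/8 s, in which the tool goes at most 62.5 mm and 10.7 degrees, less where a joint would pass 70% of its speed; a pose out of reach is approached as far as the arm can. A call with a gripper value outside its range is refused whole. OPENING is the opening, from 0 (shut) to 1 (fully open), set as the call begins (- or left out, the last holds). The fingers move at their own pace and stop on an object; FORCE is the grip in N (left out, the last holds). Time passes only in rows, so rows that repeat a pose let the fingers close. It gives the time, the measured TCP pose, the force, the opening and the grip force at its end, in the units of the state.
- get_obs(): the state, without advancing time (a new reading comes with each control period).
- get_image(name): name is "side" or "top"; returns the picture (384x512x3 uint8, red, green, blue); there is no depth.
- get_calibration(name): a dict with "intrinsics" (3x3 intrinsics, pixels), "world_from_camera" (4x4, takes a point from camera to world coordinates). Camera axes: x right, y up, looking along -z (the intrinsics and any distortion apply to the point x, -y, -z); pixel columns grow to the right and rows downward; lengths in m; the calibration is good to about 2 mm. A picture is of the moment at which its call begins. get_calibration takes no time and is no camera call.
- finish_job(): hands the job in; it is judged then, once.
Trained networks look in the newest picture that a camera, given by its name, has taken for a name from the list of things; names that differ only in an ending like _2 or _b are one class to them, and where a whole thing is asked for, a point or a joint stands for the part that bears it (a point fixed in the world has none). Each returns a list of dicts, best first, with "confidence" (0 to 1); they miss things now and then, are a little off and sometimes report something else, mostly with a low value. They report only what shows in the picture. A call takes as long as a camera call.
- cut_out(query, camera): "region" (384x512 bool, what is visible of it) and "rect" ([centre column, centre row, width, height] in pixels, round what is visible of it).
The state is a dict: "t": time; "q": joint angles; "dq": joint speeds; "effort": joint torques, N m; "tool_pos": TCP position; "tool_rot": TCP orientation; "contact_force": force on the tool from outside, world axes, zero at the start; "wrist_torque": the same for the moment, N m; "opening": finger opening in m; "grip_force": force on a finger pad.
Only numpy, scipy, OpenCV 4.12 (cv2) and the standard library are available. Lean on these libraries where they do the work, as an engineer would, in place of code of your own. Each camera call takes 0.05 s, during which the arm holds its last target. There are 200 camera calls.

### The job

The post of the microscope stand is out and its bench flange comes off next; the ratchet is already on the last hold-down bolt, but still set to tighten. Flip its direction lever over to the loosening side, then swing the handle to undo the bolt by at least an eighth of a turn, counter-clockwise seen from above. Do not turn the bolt any tighter, and leave the tray, the bolts standing in it and the objective where they are.

Things in the scene. Friction and masses are not known exactly. Their poses are not given: they have to be found in the camera images.
- flange: Round white bench flange, fixed: disc 194 mm across, 16 mm thick. In its middle an empty aluminium post collar, 56 to 68 mm across, its top 62 mm above the bench, with a black knob up to 70 mm from the centre. Two of its three bolt holes (72 mm from the centre) are empty; the third holds the last bolt, with socket and ratchet on it. Origin: centre of the underside, on the bench; z up.
- drive_axis (a point): Centre of the top of the ratchet's pear-shaped steel head, on the vertical axis of socket and bolt, 90 mm above the bench. Head 28 mm high, 41 mm wide here, reaching 41 mm towards the handle; socket (28 mm across) below it. Ratchet and socket cannot be lifted off, only turned. x axis: along the handle, away from the head; z up; y: the way the handle must swing (counter-clockwise from above).
- grip_middle (a point): Middle of the ratchet's knurled round grip: 27 mm thick, level, centre line 76 mm above the bench, this point 130 mm from the drive axis; the grip runs from 88 to 172 mm, the neck before it is 17 mm thick. Axes as drive_axis. Push it on its side or hold it and lead it round: here it takes about 2.5 N to swing it clicking free, about 12 N while it turns the bolt.
- ratchet (a joint): Handle angle about the drive axis, rad, growing counter-clockwise from above; 0 = pointing 125 degrees clockwise from the flange's x axis. Stays where left. Set to loosen, it turns the bolt when swung counter-clockwise, after up to 20 degrees of free swing until the pawl meets a tooth (18 teeth), and clicks back freely clockwise. Set to tighten: the other way round.
- lever (a joint): Direction lever on top of the head, rad, growing counter-clockwise from above: 0 = tighten (as it starts), 1.0 = loosen, with stops at both ends. An over-centre spring throws it to the nearer end once it is some 0.3 rad past its middle (0.5). Pushing it over at its end takes about 1 to 3 N; pushed on against its stop with over 5 N it swings the handle along.
- lever_end (a point): Top of the free end of the dark steel direction lever, 34 mm from its pivot and 12.5 mm above the head's top. The pivot is 25 mm from the drive axis towards the handle; the lever points along the handle, 29 degrees to its clockwise side (tighten) or counter-clockwise side (loosen). It is 8 mm wide, its end 10 mm and round, and stands 1 to 12 mm above the head's top. x axis: along it, outward.
- bolt (a joint): Angle turned by the bolt and the socket on it, rad: 0 at the start, positive = loosened (counter-clockwise seen from above), negative = tightened. It turns stiffly, at about 1.2 N m both ways, and stays where it is left.
- tray: Low stainless tray, 160 x 110 x 18 mm, walls 3 mm, loose on the bench beside the flange. Origin: centre of the underside. Bystander.
- spare_bolt1: Hex bolt, 19 mm across flats, 68 mm tall, standing on its head in the tray. Origin: centre of the head's face below. Bystander.
- spare_bolt2: Second bolt of the same kind, standing in the tray. Bystander.
- objective: Black microscope objective, 52 mm across and 60 mm tall, standing on the bench beyond the flange. Origin: centre of the underside. Bystander.

How it is judged:
By the outcome, as a careful person would: the job done as asked, in the order asked, and still so for the second after the job is handed in, with the robot touching nothing.
It also fails if it takes over 45 s, if anything falls off the work surface, if the arm or the gripper's body presses on something with over 40 N, if the wrist force passes 120 N, or if a joint passes its speed limit or range.

## Working session

There is one attempt and no reset: what is moved stays moved. The work goes in short steps, Python scripts to look and compute and a shell command to move; the robot and the scene stay as the last step left them, time stands still between calls to the robot, and variables do not carry over. Pictures are saved under pics/ and viewed, at most 10 in all, crops included, and the job is handed in when it is done.

```bash
mkdir -p pics; ls; cat > h.py <<'E'
from station import *
import numpy as np, cv2
from scipy.spatial.transform import Rotation as R
def proj(cam,P):
    c=get_calibration(cam);K=np.array(c["intrinsics"]);T=np.array(c["world_from_camera"])
    p=np.linalg.inv(T)@np.append(P,1);p=p[:3]*[1,-1,-1];u=K@p;return u[:2]/u[2]
def ray(cam,uv,z):
    c=get_calibration(cam);K=np.array(c["intrinsics"]);T=np.array(c["world_from_camera"])
    d=np.linalg.inv(K)@[uv[0],uv[1],1];d=T[:3,:3]@(d*[1,-1,-1]);o=T[:3,3]
    return o+d*(z-o[2])/d[2]
E
python3 - <<'E'
from h import *
ims=[]
for c in("side","top"):
    im=get_image(c);cv2.imwrite(f"pics/{c}0.png",cv2.cvtColor(im,cv2.COLOR_RGB2BGR))
    k=get_calibration(c);print(c,np.round(k["world_from_camera"],3).tolist(),k["intrinsics"], [x for x in k])
for n in("flange","grip_middle","lever_end","tray","objective","spare_bolt1"):
  for r in cut_out(n,"top")[:2]:print(n,round(r["confidence"],2),np.round(r["rect"],1))
print(get_obs())
E
```

```text
pics
side [[-0.915, 0.291, -0.278, 0.428], [-0.403, -0.633, 0.661, 0.546], [0.016, 0.717, 0.697, 0.564], [0.0, 0.0, 0.0, 1.0]] [[381.07101111   0.         260.63660713]
 [  0.         381.07101111 191.10946498]
 [  0.           0.           1.        ]] ['intrinsics', 'world_from_camera']
top [[-0.026, 0.991, -0.135, 0.523], [-1.0, -0.027, -0.008, 0.075], [-0.012, 0.134, 0.991, 0.875], [0.0, 0.0, 0.0, 1.0]] [[357.07230415   0.         262.47068183]
 [  0.         357.07230415 183.12755168]
 [  0.           0.           1.        ]] ['intrinsics', 'world_from_camera']
flange 0.83 [284.  208.7 123.8 109.4]
grip_middle 0.7 [308.3 234.7  73.   64.2]
grip_middle 0.31 [273.1 133.8  21.9  29.1]
tray 0.9 [188.7 177.3  56.   72.3]
objective 0.61 [274.3 132.6  23.4  23.1]
spare_bolt1 0.54 [189.1 161.8  10.4   9.2]
{'t': 0.4, 'q': array([ 1.00798847e+00,  5.28216523e-02,  1.61309888e+00,  3.98288226e-05,
        1.47597737e+00, -1.18998164e-01]), 'dq': array([ 0.00078327, -0.00235077, -0.00123473, -0.00070793,  0.00106324,
       -0.00143726]), 'effort': array([-2.03743930e-04, -3.93050730e+01, -3.69810462e+01, -1.10561730e-04,
        2.46210919e-03, -4.47074612e-06]), 'tool_pos': array([0.26830065, 0.56437397, 0.23110915]), 'tool_rot': array([-6.91402444e-01, -3.06442342e+00,  4.31047635e-04]), 'contact_force': array([ 0.04864431, -1.03828249, -0.09858967]), 'wrist_torque': array([-0.04523353,  0.02029602,  0.0176082 ]), 'grip_force': 0.0, 'opening': 0.08547077877055881}
```

View pics/top0.png

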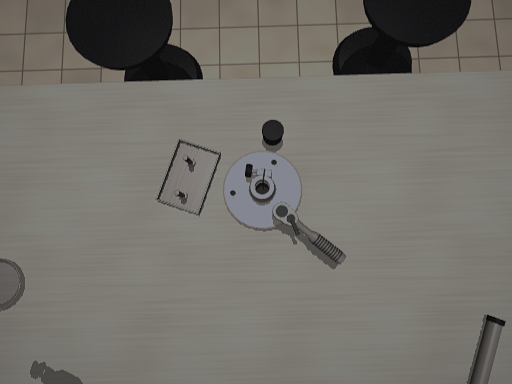

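View pics/side0.png

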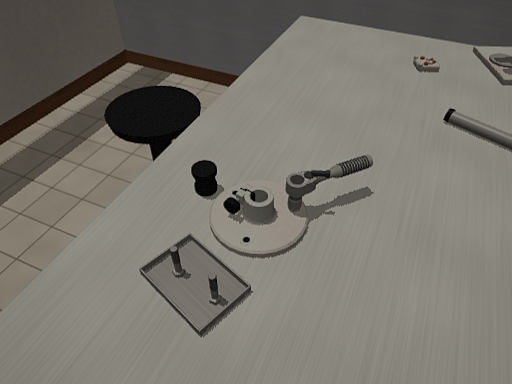

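The top view shows the head at about (285,212), the grip running to (343,258) and the lever end near (297,236). In the side view the handle points up and right, away from the tray. Next I crop in and measure.

```bash
python3 - <<'E'
from h import *
im=cv2.imread("pics/top0.png")[185:275,255:365];a=cv2.resize(im,None,fx=6,fy=6,interpolation=cv2.INTER_CUBIC);cv2.imwrite("pics/c0.png",cv2.convertScaleAbs(a,alpha=1.4))
# fit: collar center from flange, head, grip tip
r=cut_out("grip_middle","top")
get_image("side");rs=cut_out("grip_middle","side")
for cam,q in(("top",r),("side",rs)):
    m=q[0]["region"];v,u=np.nonzero(m);print(cam,q[0]["confidence"],m.sum(),u.min(),u.max(),v.min(),v.max())
fl=cut_out("flange","side");print(fl[0]["rect"])
for uv,z,n in(((262,190),.016,"flange"),((285,211),.09,"head"),((342,259),.076,"tip"),((297,236),.1025,"lever")):print(n,ray("top",uv,z).round(4))
E
```

```text
top 0.7 1175 272 345 202 263
side 0.86 1469 285 372 156 198
[292.6, 205.8, 161.5, 99.1]
flange [0.623  0.0836 0.016 ]
head [0.5666 0.0335 0.09  ]
tip [ 0.4591 -0.0883  0.076 ]
lever [0.5118 0.0104 0.1025]
```

View pics/c0.png

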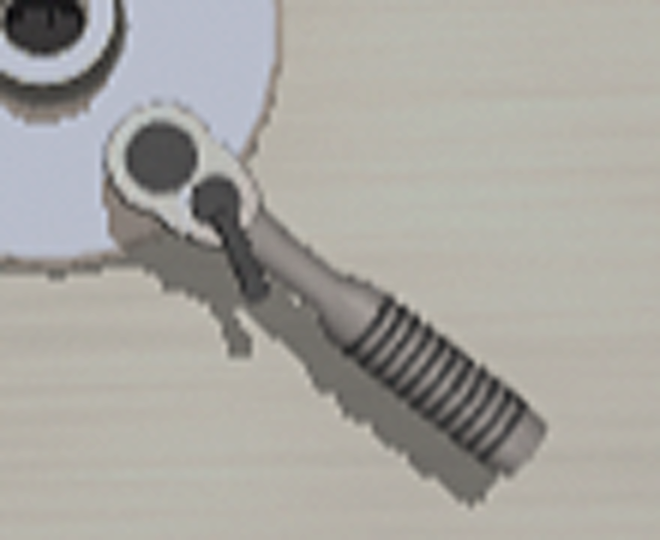

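```bash
cat >> h.py <<'E'
def plan(goal,az):
    """goal TCP world, az = world azimuth of tool x, pointing down -> offset mm (tool axes), twist about tool z"""
    o=get_obs();Rt=R.from_rotvec(o["tool_rot"]).as_matrix()
    x=np.array([np.cos(az),np.sin(az),0]);z=np.array([0,0,-1]);G=np.column_stack([x,np.cross(z,x),z])
    print("offset",(Rt.T@(np.array(goal)-o["tool_pos"])*1000).round(1),"twist",np.degrees(R.from_matrix(Rt.T@G).as_rotvec()).round(1))
E
python3 - <<'E'
from h import *
from scipy.optimize import least_squares
# model: head centre x,y, handle azimuth -> top pixels
obs=[((281.8,211.2),0,0,.09),((290.8,218.3),25,0,.102),((298,233.3),25+29.7,-16.5,.1025),((342.5,260),172,0,.076)]
def pts(p):
    c,s=np.cos(p[2]),np.sin(p[2])
    return [np.array([p[0]+(c*a-s*b)/1e3,p[1]+(s*a+c*b)/1e3,z]) for _,a,b,z in obs]
f=lambda p:np.concatenate([proj("top",P)-o[0] for P,o in zip(pts(p),obs)])
r=least_squares(f,[.567,.034,np.radians(-135)]);p=r.x
print(p[:2].round(4),np.degrees(p[2]),r.fun.round(1));print(np.round(pts(p),4))
im=cv2.imread("pics/side0.png")
for P in pts(p):print(proj("side",P).round(1))
im=im[140:220,265:385];im=cv2.resize(im,None,fx=6,fy=6,interpolation=cv2.INTER_CUBIC)
for P in pts(p):
    u=(proj("side",P)-[265,140])*6;cv2.circle(im,tuple(int(i) for i in u),4,(0,0,255),-1)
cv2.imwrite("pics/c1.png",im)
o=get_obs();print(R.from_rotvec(o["tool_rot"]).as_matrix().round(3))
E
```

```text
[0.5662 0.041 ] -129.90094068544337 [-0.2  0.1  0.2 -0.1 -0.8 -0.4  0.8  0.5]
[[ 0.5662  0.041   0.09  ]
 [ 0.5502  0.0218  0.102 ]
 [ 0.5184  0.0096  0.1025]
 [ 0.4559 -0.0909  0.076 ]]
[298.  180.1]
[310.3 171.4]
[328.8 172. ]
[371.1 160.6]
[[-0.903  0.429  0.   ]
 [ 0.429  0.903  0.   ]
 [-0.     0.    -1.   ]]
```

View pics/c1.png

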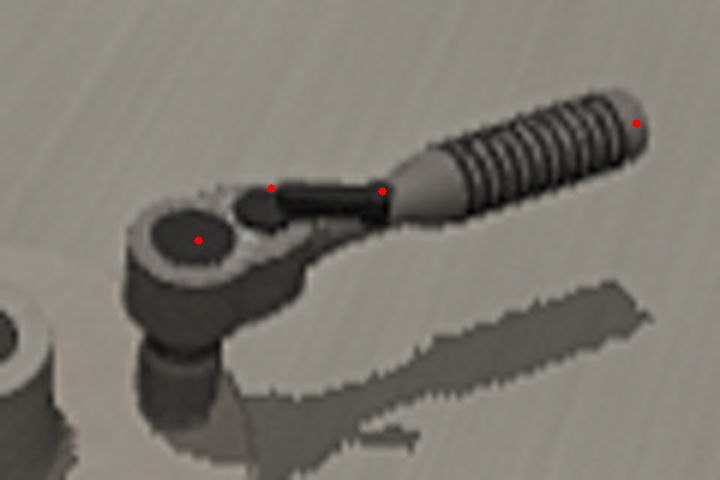

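```bash
python3 - <<'E'
from h import *
h=np.array([.5662,.041]);a=np.radians(-130);u=np.array([np.cos(a),np.sin(a)]);v=np.array([-u[1],u[0]])
g=h+.062*u-.048*v
print(g);plan([*g,.17],np.radians(140))
E
```

```text
[0.48957703 0.02435905]
offset [-431.7 -392.8   61.3] twist [ 0.   0.  14.6]
```

```bash
python3 -m crank '[{"offset":[-43,-39,0],"twist":[0,0,2]},{"offset":[-86,-78,5],"twist":[0,0,4]},{"offset":[-129,-117,10],"twist":[0,0,6]},{"offset":[-172,-156,20],"twist":[0,0,8]},{"offset":[-215,-195,30],"twist":[0,0,10]},{"offset":[-258,-234,40],"twist":[0,0,12]}]' 0 30 | head -c 300; echo; python3 -c "
from h import *
print(get_obs()['tool_pos'])"
```

```text
t: 1.35
tool_pos: [0.4112, 0.2169, 0.2064]
tool_rot: [1.009, 2.974, 0.001]
contact_force: [0.9, 0.2, -0.4]
opening: -0.0001
grip_force: 0.0

[0.4111607  0.21691709 0.20639041]
```

I typed those offsets in mm instead of m. The per-row clamp kept the motion small and headed the right way. I'll replan in metres.

```bash
python3 - <<'E'
from h import *
get_image("top")
plan([.4896,.0244,.15],np.radians(140));print(get_obs()["tool_pos"],get_obs()["dq"].round(3))
E
```

```text
offset [-174.6  -99.8   56.3] twist [-0.2  0.3  2.1]
[0.41317258 0.21075832 0.20513725] [ 0.111  0.022 -0.014  0.066  0.016  0.143]
```

```bash
python3 -m crank '[{"offset":[-0.044,-0.025,0.014],"twist":[0,0,1]},{"offset":[-0.088,-0.05,0.028],"twist":[0,0,2]},{"offset":[-0.131,-0.075,0.042],"twist":[0,0,2]},{"offset":[-0.173,-0.099,0.056],"twist":[0,0,2]},{"offset":[-0.173,-0.099,0.056],"twist":[0,0,2]},{"offset":[-0.173,-0.099,0.056],"twist":[0,0,2]}]'; python3 - <<'E'
from h import *
plan([.4896,.0244,.0945],np.radians(140))
cv2.imwrite("pics/t1.png",cv2.resize(cv2.cvtColor(get_image("top"),cv2.COLOR_RGB2BGR)[170:280,230:370],None,fx=5,fy=5))
E
```

```text
t: 2.15
tool_pos: [0.4878, 0.0352, 0.1502]
tool_rot: [-1.06, -2.957, -0.001]
contact_force: [-0.3, -0.2, 0.8]
opening: 0.0002
grip_force: 0.0
offset [-8.3 -7.2 55.7] twist [ 0.  -0.   0.6]
```

View pics/t1.png

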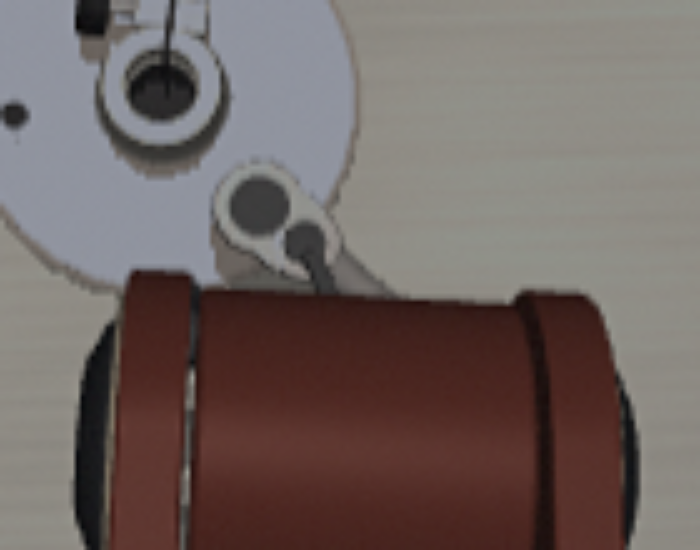

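The arm hides the lever in the top view. The head is still at its old place, around (281,211) in full-image pixels. I'll descend beside the lever and check from the side camera.

```bash
python3 -m crank '[{"offset":[-0.004,-0.004,0.028],"twist":[0,0,0]},{"offset":[-0.008,-0.007,0.05],"twist":[0,0,0.6]},{"offset":[-0.008,-0.007,0.0557],"twist":[0,0,0.6]},{"offset":[-0.008,-0.007,0.0557],"twist":[0,0,0.6]}]'; python3 - <<'E'
from h import *
cv2.imwrite("pics/s1.png",cv2.resize(cv2.cvtColor(get_image("side"),cv2.COLOR_RGB2BGR)[120:220,255:395],None,fx=5,fy=5))
plan([.4896,.0244,.0945],np.radians(140));print(get_obs()["contact_force"])
E
```

```text
t: 2.7
tool_pos: [0.4896, 0.0253, 0.0948]
tool_rot: [1.073, 2.952, 0.0]
contact_force: [0.6, 0.2, 0.4]
opening: 0.0
grip_force: 0.0
offset [-0.1 -0.8  0.9] twist [0.1 0.1 0. ]
[ 0.59516012 -1.16593812  0.32719676]
```

View pics/s1.png

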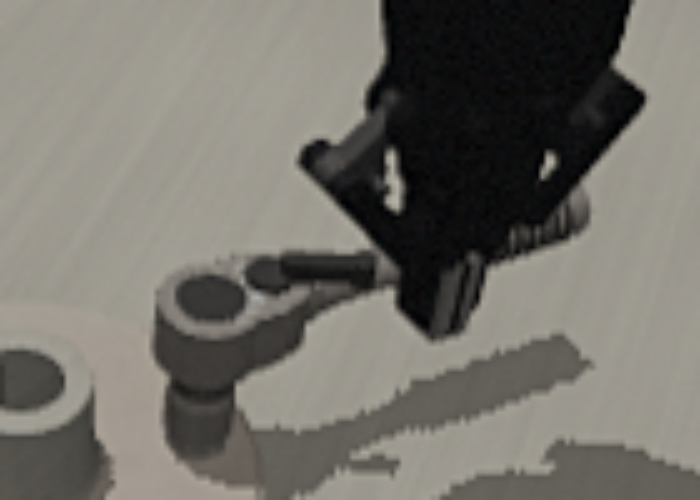

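The side view shows the fingertip at about (342,183) full-image, just beyond and in front of the lever end at (331,173). I'll check the tip's width along the handle.

```bash
python3 - <<'E'
from h import *
o=get_obs();Rt=R.from_rotvec(o["tool_rot"]).as_matrix()
for d in([0,0,0],[11,14.5,0],[11,-14.5,0],[-11,14.5,0],[11,8,0],[11,-8,0]):
    print(d,((proj("side",o["tool_pos"]+Rt@np.array(d)/1e3)-[255,120])*5).round())
E
```

```text
[0, 0, 0] [430. 322.]
[11, 14.5, 0] [414. 353.]
[11, -14.5, 0] [481. 329.]
[-11, 14.5, 0] [379. 315.]
[11, 8, 0] [429. 348.]
[11, -8, 0] [466. 334.]
```

```bash
python3 -m crank '[{"offset":[0,0.003,0.003],"twist":[0,0,0]},{"offset":[-0.008,0.003,0.003],"twist":[0,0,0]},{"offset":[-0.014,0.003,0.003],"twist":[0,0,0]},{"offset":[-0.019,0.003,0.003],"twist":[0,0,0]},{"offset":[-0.023,0.003,0.003],"twist":[0,0,0]},{"offset":[-0.027,0.003,0.003],"twist":[0,0,0]},{"offset":[-0.027,0.003,0.003],"twist":[0,0,0]}]'; python3 - <<'E'
from h import *
cv2.imwrite("pics/s2.png",cv2.resize(cv2.cvtColor(get_image("side"),cv2.COLOR_RGB2BGR)[120:220,255:395],None,fx=5,fy=5))
E
```

```text
t: 3.62
tool_pos: [0.5126, 0.0092, 0.0914]
tool_rot: [1.075, 2.951, 0.0]
contact_force: [0.3, 0.2, -0.3]
opening: 0.0001
grip_force: 0.1
```

View pics/s2.png

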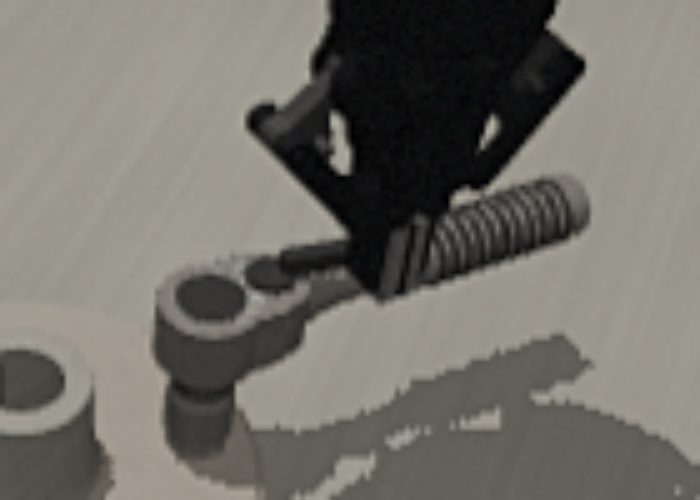

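The lever is being pushed round and now runs (283,258) to (350,250) in the crop. The handle has not moved. I'll keep pushing.

```bash
python3 -m crank '[{"offset":[-0.004,0,0],"twist":[0,0,0]},{"offset":[-0.008,0,0],"twist":[0,0,0]},{"offset":[-0.012,0,0],"twist":[0,0,0]},{"offset":[-0.015,0,0],"twist":[0,0,0]},{"offset":[-0.017,0,0],"twist":[0,0,0]},{"offset":[-0.017,0,0],"twist":[0,0,0]}]'; python3 - <<'E'
from h import *
cv2.imwrite("pics/s3.png",cv2.resize(cv2.cvtColor(get_image("side"),cv2.COLOR_RGB2BGR)[120:220,255:395],None,fx=5,fy=5))
E
```

```text
t: 4.42
tool_pos: [0.5254, -0.0017, 0.0915]
tool_rot: [1.075, 2.951, 0.0]
contact_force: [-0.7, 0.5, 0.1]
opening: -0.0002
grip_force: 0.0
```

View pics/s3.png

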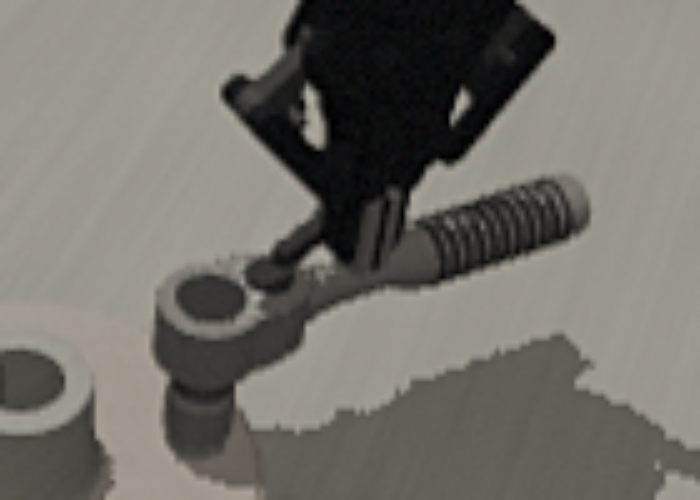

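The lever now runs from (270,270) to (325,212) in the crop and the handle is still. I'll compare that with the expected loosen direction.

```bash
python3 - <<'E'
from h import *
h=np.array([.5662,.041]);a=np.radians(-130);u=np.array([np.cos(a),np.sin(a)]);v=np.array([-u[1],u[0]])
for th in(-.5,0,.3,.5):
  for r in(0,20,34):
    P=h+u*(25+r*np.cos(th))/1e3+v*r*np.sin(th)/1e3
    print(th,r,((proj("side",[*P,.1])-[255,120])*5).round())
# stand-off beside grip (-v side), at along 130
g=h+.130*u-.040*v;print(g);plan([*g,.13],np.radians(140))
E
```

```text
-0.5 0 [276. 261.]
-0.5 20 [330. 263.]
-0.5 34 [368. 265.]
0 0 [276. 261.]
0 20 [322. 246.]
0 34 [353. 235.]
0.3 0 [276. 261.]
0.3 20 [311. 237.]
0.3 34 [335. 221.]
0.5 0 [276. 261.]
0.5 20 [302. 233.]
0.5 34 [321. 213.]
[ 0.45199583 -0.03287427]
offset [ 36.  -71.1 -38.6] twist [ 0.  0. -0.]
```

The lever matches the loosen end, expected at (321,213). I'll back off and go down beside the grip on its clockwise side.

```bash
python3 -m crank '[{"offset":[0.01,0,-0.015],"twist":[0,0,0]},{"offset":[0.02,-0.01,-0.039],"twist":[0,0,0]},{"offset":[0.036,-0.04,-0.039],"twist":[0,0,0]},{"offset":[0.036,-0.071,-0.039],"twist":[0,0,0]},{"offset":[0.036,-0.071,-0.02],"twist":[0,0,0]},{"offset":[0.036,-0.071,0.015],"twist":[0,0,0]},{"offset":[0.036,-0.071,0.033],"twist":[0,0,0]},{"offset":[0.036,-0.071,0.033],"twist":[0,0,0]}]'; python3 - <<'E'
from h import *
r=cut_out("lever_end","top");get_image("top");
o=get_obs();Rt=R.from_rotvec(o["tool_rot"]).as_matrix()
c=(Rt.T@(np.array([.5662,.041,o["tool_pos"][2]])-o["tool_pos"]));print("axis in tool",c.round(4),o["contact_force"].round(1))
adv=np.array([-.015,0,0])   # close the gap first
for k in range(0,89,8):
    t=np.radians(-k);Q=np.array([[np.cos(t),-np.sin(t),0],[np.sin(t),np.cos(t),0],[0,0,1]])
    print(-k,(c+Q@(adv-c)).round(4)[:2])
E
```

```text
t: 5.48
tool_pos: [0.4504, -0.0324, 0.0568]
tool_rot: [-1.074, -2.948, 0.001]
contact_force: [-0.0, -1.0, -0.3]
opening: -0.0
grip_force: 0.0
axis in tool [-3.970e-02  1.298e-01  1.000e-04] [0.3 1.  0.7]
0 [-0.015  0.   ]
-8 [-0.0333 -0.0022]
-16 [-0.0517 -0.0018]
-24 [-0.0699  0.0012]
-32 [-0.0875  0.0066]
-40 [-0.1042  0.0145]
-48 [-0.1196  0.0246]
-56 [-0.1335  0.0367]
-64 [-0.1455  0.0507]
-72 [-0.1555  0.0662]
-80 [-0.1632  0.0829]
-88 [-0.1685  0.1005]
```

```bash
python3 -m crank '[{"offset":[-0.01,0,0],"twist":[0,0,0]},{"offset":[-0.0155,0,0],"twist":[0,0,0]},{"offset":[-0.024,-0.0015,0],"twist":[0,0,-4]},{"offset":[-0.0333,-0.0022,0],"twist":[0,0,-8]},{"offset":[-0.0425,-0.0022,0],"twist":[0,0,-12]},{"offset":[-0.0517,-0.0018,0],"twist":[0,0,-16]},{"offset":[-0.061,-0.0005,0],"twist":[0,0,-20]},{"offset":[-0.0699,0.0012,0],"twist":[0,0,-24]},{"offset":[-0.0787,0.0037,0],"twist":[0,0,-28]},{"offset":[-0.0875,0.0066,0],"twist":[0,0,-32]},{"offset":[-0.0875,0.0066,0],"twist":[0,0,-32]}]'; python3 - <<'E'
from h import *
cv2.imwrite("pics/t2.png",cv2.resize(cv2.cvtColor(get_image("side"),cv2.COLOR_RGB2BGR)[100:220,240:400],None,fx=5,fy=5))
o=get_obs();Rt=R.from_rotvec(o["tool_rot"]).as_matrix()
c=(Rt.T@(np.array([.5662,.041,o["tool_pos"][2]])-o["tool_pos"]));print("axis in tool",c.round(4))
for k in range(0,65,4):
    t=np.radians(-k);Q=np.array([[np.cos(t),-np.sin(t),0],[np.sin(t),np.cos(t),0],[0,0,1]])
    print(-k,(c-Q@c).round(4)[:2])
E
```

```text
t: 6.95
tool_pos: [0.5219, -0.0846, 0.0583]
tool_rot: [-0.219, -3.129, 0.001]
contact_force: [-6.3, -1.5, 4.4]
opening: -0.0001
grip_force: 3.3
axis in tool [-0.0263  0.1306 -0.0003]
0 [0. 0.]
-4 [-0.0092 -0.0015]
-8 [-0.0184 -0.0024]
-12 [-0.0277 -0.0026]
-16 [-0.037  -0.0022]
-20 [-0.0462 -0.0011]
-24 [-0.0554  0.0006]
-28 [-0.0644  0.0029]
-32 [-0.0732  0.0059]
-36 [-0.0818  0.0095]
-40 [-0.0901  0.0137]
-44 [-0.0981  0.0184]
-48 [-0.1057  0.0237]
-52 [-0.113   0.0295]
-56 [-0.1198  0.0358]
-60 [-0.1262  0.0425]
-64 [-0.1321  0.0497]
```

View pics/t2.png

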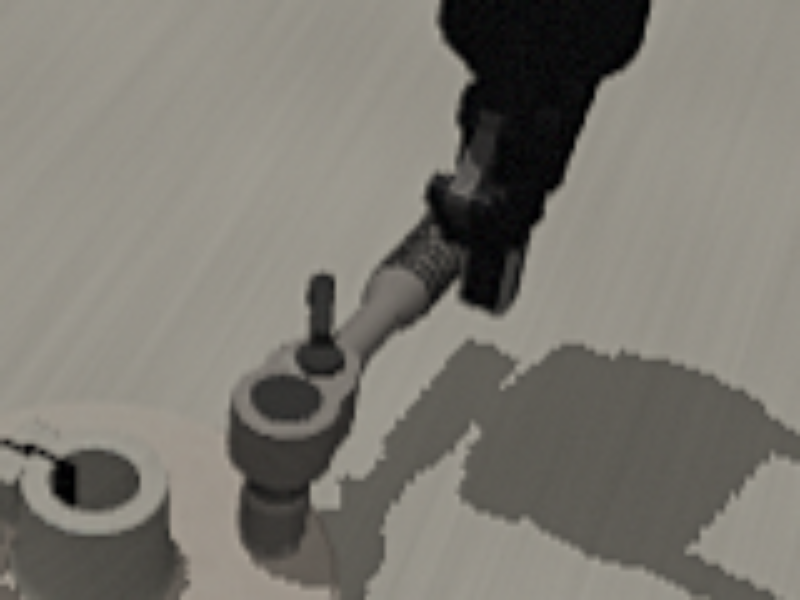

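The handle has swung about 32°, and the lever still sits on the counter-clockwise (loosen) side at (320,285) in the crop. I'll swing another 48°.

```bash
python3 -m crank '[{"offset":[-0.0092,-0.0015,0],"twist":[0,0,-4]},{"offset":[-0.0184,-0.0024,0],"twist":[0,0,-8]},{"offset":[-0.0277,-0.0026,0],"twist":[0,0,-12]},{"offset":[-0.037,-0.0022,0],"twist":[0,0,-16]},{"offset":[-0.0462,-0.0011,0],"twist":[0,0,-20]},{"offset":[-0.0554,0.0006,0],"twist":[0,0,-24]},{"offset":[-0.0644,0.0029,0],"twist":[0,0,-28]},{"offset":[-0.0732,0.0059,0],"twist":[0,0,-32]},{"offset":[-0.0818,0.0095,0],"twist":[0,0,-36]},{"offset":[-0.0901,0.0137,0],"twist":[0,0,-40]},{"offset":[-0.0981,0.0184,0],"twist":[0,0,-44]},{"offset":[-0.1057,0.0237,0],"twist":[0,0,-48]},{"offset":[-0.1057,0.0237,0],"twist":[0,0,-48]}]'
```

```text
t: 8.62
tool_pos: [0.6304, -0.0775, 0.0581]
tool_rot: [1.073, -2.948, 0.003]
contact_force: [-4.7, -5.3, 0.9]
opening: -0.0001
grip_force: 3.5
```

Now I back the tool straight off the grip, lift clear and take a top view.

```bash
python3 -m crank '[{"offset":[0.008,-0.015,0],"twist":[0,0,0]},{"offset":[0.03,-0.03,0],"twist":[0,0,0]},{"offset":[0.04,-0.04,-0.04],"twist":[0,0,0]},{"offset":[0.06,-0.04,-0.1],"twist":[0,0,0]},{"offset":[0.11,-0.06,-0.12],"twist":[0,0,0]},{"offset":[0.16,-0.09,-0.12],"twist":[0,0,0]},{"offset":[0.16,-0.09,-0.12],"twist":[0,0,0]}]'; python3 - <<'E'
from h import *
cv2.imwrite("pics/t3.png",cv2.resize(cv2.cvtColor(get_image("top"),cv2.COLOR_RGB2BGR)[100:290,140:400],None,fx=3,fy=3))
E
```

```text
t: 9.5
tool_pos: [0.5658, -0.2514, 0.1797]
tool_rot: [-1.065, 2.954, -0.004]
contact_force: [0.3, -0.5, -0.5]
opening: -0.0002
grip_force: 0.0
```

View pics/t3.png

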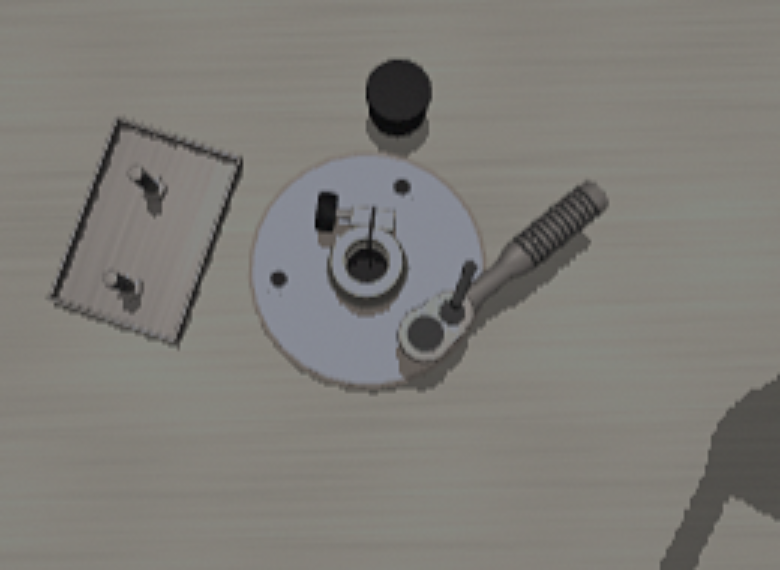

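The handle now points up and right, from the head at (425,333) to the grip end at (597,195) in the crop. That is about 79° of swing, so the bolt has turned at least 59°. The lever is on the loosen side, and the tray, spare bolts and objective have not moved.

```bash
python3 -c "
from station import *
print(finish_job())"
```

```text
the job is handed in; nothing more can be done
None
```

The ratchet is now set to loosen, and its handle was swung about 79° counter-clockwise; allowing for up to 20° of free swing, the bolt is undone by at least 59° (an eighth of a turn is 45°), with the tray, bolts and objective left in place and the job handed in.

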